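Show where the stray reagent bottle belongs

ROBOT

A 6-joint arm with a two-finger parallel gripper is mounted at the origin on a cart in front of the work surface, level with it; the furniture and walls round the work are solid. World frame = base frame: x ahead of the robot, y to its left, z up, the work surface at z = 0. Lengths are in m, angles in rad, forces in N, time in s.
With the tool pointing down it reaches from about 0.325 to 0.9 m from the base axis. Payload 3.5 kg.
Tool frame: the origin (TCP) lies where the fingers leave the gripper's body, on its centre line; the fingertips stand 73 mm ahead of it and the grasp point (between the pads) lies 54 mm ahead of it (ctrl.grip_depth is the distance from the TCP to the grasp point, in m); z points along the fingers, y is the line along which they close (so a half turn about z gives the same grasp; the last joint's range is limited). The gripper opens to 85 mm and grips with 20 to 120 N. Pads are 22 mm wide; open, the fingers measure 114 mm over their backs; the gripper's body (76 mm by 85 mm) begins 54 mm behind the grasp point. The pads swing forward as they close: fully open they stand 13 mm farther back than shut.
Start: joints at [-0.103, 0.276, -0.026, 1.268, 0, 1.467], TCP at [0.625, -0, 0.304] pointing down, gripper open.
Joint ranges: [-3.12, 3.12], [-0.85, 1.88], [-1.08, 1.24], [-1.95, 2.15], [-1.57, 1.53], [-3.14, 3.14]. Speed limits (rad/s): [2.57, 2.57, 3.14, 3.14, 3.14, 3.14].

INTERFACE

Orientations are given as a rotation vector (axis times angle).
In Python, from station import ctrl gives the robot as it stands. The module is installed in compiled form; this text tells all that it offers.
- The arm moves only by the tool servo_tool, never from a script. Its argument "moves" is a list of rows, each a list of 7 numbers: the closure, from 0 (fully open) to 1 (shut), then the shift along the world's x, y, z in mm, then the turn, a rotation vector about the world's x, y, z in rad. In form: [[hand, tx, ty, tz, wx, wy, wz], ...]. A call has 1 to 20 rows; each row is the pose to reach, as a shift and turn from the pose commanded when the call began; what a row does not reach only later rows make up. A row lasts 1/10 s, in which the tool goes at most 50 mm and 8.59 degrees, less where a joint would pass 70% of its speed; a pose out of reach is approached as far as the arm can. A call with a gripper value outside its range is refused whole. The fingers move at their own pace and stop on an object; "grip_force" is the grip in N (left out, the last holds). Time passes only in rows, so rows that repeat a pose let the fingers close. It gives the time, the measured TCP pose, the force, the opening and the grip force at its end, in the units of the state.
- ctrl.get_obs(): the state, without advancing time (a new reading comes with each control period).
- ctrl.read_camera(name): name is "scene" or "side" or "wrist"; returns a dict with "pixels" (384x512x3 uint8, red, green, blue), "vertical_fov" (degrees; the focal length in pixels is half the picture's height over the tangent of half this angle, whatever the lens; pixels are square), "cx", "cy" (the principal point, pixels), "rvec" (rotation vector, rad) and "tvec" (3), from world to camera coordinates, as OpenCV has them. Camera axes: x right, y down, z forward; pixel columns grow to the right and rows downward; lengths in m; the calibration is good to about 2 mm. A picture is of the moment at which its call begins. There is no depth.
- ctrl.sign_off(): hands the job in; it is judged then, once.
The state is a dict: "clock": time; "q": joint angles; "dq": joint speeds; "joint_efforts": joint torques, N m; "tool_pos": TCP position; "ee_rot": TCP orientation; "contact_force": force on the tool from outside, world axes, zero at the start; "ft_torque": the same for the moment, N m; "opening": opening from 0.0 (shut) to 1.0 (fully open); "grasp_force": force on a finger pad.
Only numpy, scipy, OpenCV 4.12 (cv2) and the standard library are available. Lean on these libraries where they do the work, as an engineer would, in place of code of your own. Each camera call takes 0.05 s, during which the arm holds its last target. There are 200 camera calls.

TASK

Show a trainee, by pointing only, where the stray small bottle belongs (it stands loose on the worktop and is of the same kind as the three in the white rack). Point straight down at the stray bottle, fingertips a couple of centimetres above its cap, and keep still there for two seconds; then point in the same way at the empty well of the rack for two seconds, and finally lift the hand until it is well over 20 cm above the worktop. Touch and move nothing, and do not point at any other bottle or pass low over its cap.

Things in the scene. Friction and masses are not known exactly. Their poses are not given: they have to be found in the camera images.
- stray_bottle_cap (a point): the stray bottle: a small round screw-cap reagent bottle, 30 mm across and 70 mm tall, standing upright and loose on the worktop; the same kind as the three in the rack, and the smallest of the three bottles that stand on the worktop. The point is the centre of the top of its cap (cap 18 mm across, 70 mm above the worktop); z up
- empty_place: the one empty well of the bottle rack: a round hole 35 mm across and 40 mm deep. The origin is the centre of its mouth, level with the rack's top, 50 mm above the worktop; z up
- rack: bottle rack: a plain white block 144 x 144 mm, 50 mm high, fixed to the worktop, with a 2 by 2 pattern of round wells in its top, 72 mm between centres along its sides (wells at +-36 mm in its x and y). Origin at the centre of its underside; x and y along its sides, z up. Three of the wells hold a bottle
- middle_bottle_cap (a point): another bottle, 36 mm across and 85 mm tall, loose and upright on the worktop, not the one asked for. The point is the centre of the top of its cap (22 mm across)
- big_bottle_cap (a point): a larger bottle, 45 mm across and 110 mm tall, loose and upright on the worktop, not the one asked for. The point is the centre of the top of its cap (28 mm across)
- dish: round flat culture dish with its lid on, 61 mm across and 16 mm high, loose on the worktop. Origin at the centre of its underside
- rack_bottle0_cap (a point): a bottle of the same kind as the stray one (30 mm across, 70 mm tall), standing loosely in a well of the rack, its top 30 mm above the rack's top and 80 mm above the worktop. The point is the centre of the top of its cap
- rack_bottle1_cap (a point): a bottle of the same kind as the stray one (30 mm across, 70 mm tall), standing loosely in a well of the rack, its top 30 mm above the rack's top and 80 mm above the worktop. The point is the centre of the top of its cap
- rack_bottle2_cap (a point): a bottle of the same kind as the stray one (30 mm across, 70 mm tall), standing loosely in a well of the rack, its top 30 mm above the rack's top and 80 mm above the worktop. The point is the centre of the top of its cap
Not all that is in view belongs to the job. What is shaped like the part that bears stray_bottle_cap but blue is not meant.

How it is judged:
On the way, in this order (a step that is already met when the one before it is completed fails the run):
1. points at the stray bottle, just above its cap, for 1.5 s (horizontal distance between the grasp point and stray_bottle_cap below 0.02 m and z of the grasp point in the frame of stray_bottle_cap between 0.012 and 0.075 m), for 1.5 s.
2. points at the rack's empty well, just above its mouth, for 1.5 s (horizontal distance between the grasp point and empty_place below 0.02 m and z of the grasp point in the frame of empty_place between 0.012 and 0.075 m), for 1.5 s.
At the end, for the whole second after the job is handed in: After pointing at the stray bottle and then at the empty well (grasp point, 19 mm behind the fingertips, within 20 mm sideways and 12 to 75 mm above, for 1.5 s), the hand is over 0.20 m above the worktop and every bottle and the dish are within 6 mm of their starts (height (world z) of the grasp point above 0.2 m and distance of each of stray_bottle_cap, middle_bottle_cap, big_bottle_cap, rack_bottle0_cap, rack_bottle1_cap, rack_bottle2_cap, dish from where it was at the start of the episode below 0.006 m); the robot touches nothing.
It fails at once if the robot touches something (contact force between any of the fingers, the arm and anything else above 0.3 N).
It fails at once if a bottle or the dish is moved or lifted (distance of any of stray_bottle_cap, middle_bottle_cap, big_bottle_cap, rack_bottle0_cap, rack_bottle1_cap, rack_bottle2_cap, dish from where it was at the start of the episode above 0.008 m).
It fails at once if points at another bottle (grasp point within 15 mm of its axis and less than 60 mm above its cap) ((horizontal distance between the grasp point and middle_bottle_cap below 0.015 m and z of the grasp point in the frame of middle_bottle_cap below 0.06 m) or (horizontal distance between the grasp point and big_bottle_cap below 0.015 m and z of the grasp point in the frame of big_bottle_cap below 0.06 m) or (horizontal distance between the grasp point and rack_bottle0_cap below 0.015 m and z of the grasp point in the frame of rack_bottle0_cap below 0.06 m) or (horizontal distance between the grasp point and rack_bottle1_cap below 0.015 m and z of the grasp point in the frame of rack_bottle1_cap below 0.06 m) or (horizontal distance between the grasp point and rack_bottle2_cap below 0.015 m and z of the grasp point in the frame of rack_bottle2_cap below 0.06 m)).
It also fails if it takes over 42 s, if anything falls off the work surface, if the arm or the gripper's body presses on something with over 40 N, if the wrist force passes 120 N, or if a joint passes its speed limit or range.

## Working session

There is one attempt and no reset: what is moved stays moved. The work goes in short steps, Python scripts to look and compute and a tool call to move; the robot and the scene stay as the last step left them, time stands still between calls to the robot, and variables do not carry over. Pictures are saved under pics/ and viewed, at most 10 in all, crops included, and the job is handed in when it is done.

Besides the shell and the picture viewer there is one more tool, called after "Call:" in YAML: its name, and indented under it one key for each argument. servo_tool: Moves the arm, as the interface text tells. Its arguments: {"type":"object","properties":{"moves":{"type":"array","items":{"type":"array","items":{"type":"number"}}},"grip_force":{"type":"number"}},"required":["moves"]}

```bash
mkdir -p pics
cat > h.py <<'E'
import numpy as np, cv2, pickle
from station import ctrl
def snap(n,tag):
    c=ctrl.read_camera(n); cv2.imwrite(f'pics/{tag}.png',c['pixels'][:,:,::-1]); pickle.dump(c,open(f'pics/{tag}.pkl','wb')); return c
def load(tag): return pickle.load(open(f'pics/{tag}.pkl','rb'))
def ray(c,u,v,z):
    f=c['pixels'].shape[0]/2/np.tan(np.radians(c['vertical_fov'])/2)
    R=cv2.Rodrigues(np.array(c['rvec'],float))[0]; t=np.array(c['tvec'],float).ravel()
    o=-R.T@t; d=R.T@np.array([(u-c['cx'])/f,(v-c['cy'])/f,1]); return o+d*(z-o[2])/d[2]
def proj(c,p):
    f=c['pixels'].shape[0]/2/np.tan(np.radians(c['vertical_fov'])/2)
    R=cv2.Rodrigues(np.array(c['rvec'],float))[0]; q=R@np.array(p,float)+np.array(c['tvec'],float).ravel()
    return q[:2]/q[2]*f+[c['cx'],c['cy']]
E
python3 - <<'E'
from h import *
for n in("scene","side","wrist"):
    c=snap(n,n+'0'); R=cv2.Rodrigues(np.array(c['rvec'],float))[0]; print(n,c['vertical_fov'],-R.T@np.array(c['tvec']).ravel())
a=[load(n+'0')['pixels'] for n in("scene","side")]
o=ctrl.get_obs();print(o['clock'],o['tool_pos'],o['ee_rot'],o['opening'])
E
```

```text
scene 42.24970866077774 [0.06755456 0.68741385 0.72854304]
side 42.71573334685279 [ 0.52548109 -0.95410039  0.69022894]
wrist 64.5039558750713 [0.62384892 0.08183154 0.37320722]
0.15 [6.24511108e-01 4.21333439e-05 3.02990340e-01] [-2.22050257e+00 -2.22040411e+00  1.71504432e-03] 1.0017654534874008
```

View pics/scene0.png

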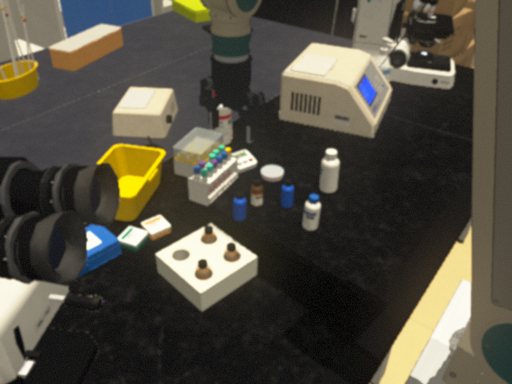

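View pics/side0.png

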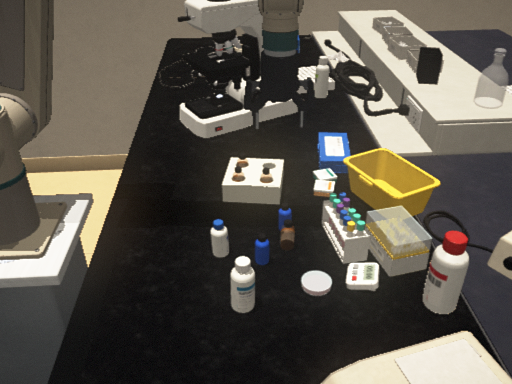

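View pics/wrist0.png

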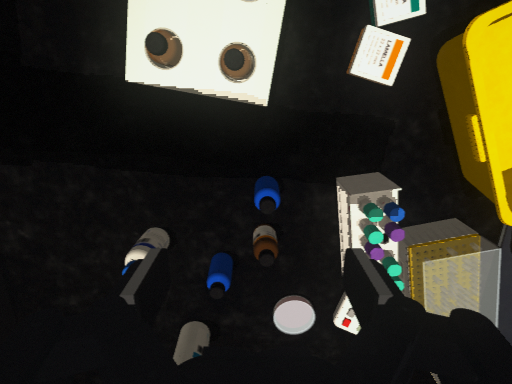

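The stray amber bottle stands between two blue ones: cap near (257,183) in scene, (288,227) in side and (267,257) in wrist. The rack's empty well is near (181,254) in scene. Next I'll measure by rays.

Run:
```python
from h import *
s,d,w=[load(n+'0') for n in("scene","side","wrist")]
print('stray cap guess',ray(s,257,183,.07),ray(d,288,226,.07),ray(w,267,258,.07))
print('well',ray(s,181,254,.05))
for c,pts in((s,[(208,231),(231,246),(203,266)]),(d,[(243,161),(238,175),(267,177),(266,166)]),(w,[(156,43),(237,62)])):
    print([ray(c,u,v,.08).round(3)[:2] for u,v in pts])
# rack top corners in scene
for n,c in(('scene',s),('side',d)):
    print(n,[ray(c,u,v,.05).round(3)[:2] for u,v in ([(157,262),(207,226),(257,262),(205,291)] if n=='scene' else [(229,158),(284,160),(282,188),(223,187)])])
print('others: mid',ray(s,313,197,.085),'big',ray(s,330,153,.11),'mid side',ray(d,220,224,.085),'big side',ray(d,242,263,.11))
A=s['pixels'][170:310,140:340,::-1];B=d['pixels'][140:270,200:320,::-1]
A=cv2.resize(A,None,fx=2,fy=2,interpolation=2);B=cv2.resize(B,None,fx=3,fy=3,interpolation=2)
H=max(A.shape[0],B.shape[0]);im=np.zeros((H,A.shape[1]+B.shape[1],3),np.uint8)
im[:A.shape[0],:A.shape[1]]=A;im[:B.shape[0],A.shape[1]:]=B;cv2.imwrite('pics/crop.png',im);print(im.shape)
```

```text
stray cap guess [ 0.62692275 -0.09634603  0.07      ] [ 0.63298059 -0.12163243  0.07      ] [ 0.63604428 -0.10184545  0.07      ]
well [0.61567187 0.17506702 0.05      ]
[array([0.595, 0.115]), array([0.53 , 0.122]), array([0.537, 0.197])]
[array([0.548, 0.152]), array([0.533, 0.082]), array([0.603, 0.067]), array([0.605, 0.121])]
[array([0.536, 0.119]), array([0.606, 0.103])]
scene [array([0.637, 0.22 ]), array([0.632, 0.077]), array([0.481, 0.102]), array([0.512, 0.221])]
side [array([0.511, 0.226]), array([0.659, 0.203]), array([0.639, 0.062]), array([0.495, 0.078])]
others: mid [ 0.48370457 -0.11010414  0.085     ] big [ 0.52886315 -0.2614894   0.11      ] mid side [ 0.49026487 -0.12393177  0.085     ] big side [ 0.53154356 -0.27918821  0.11      ]
(390, 760, 3)
```

View pics/crop.png

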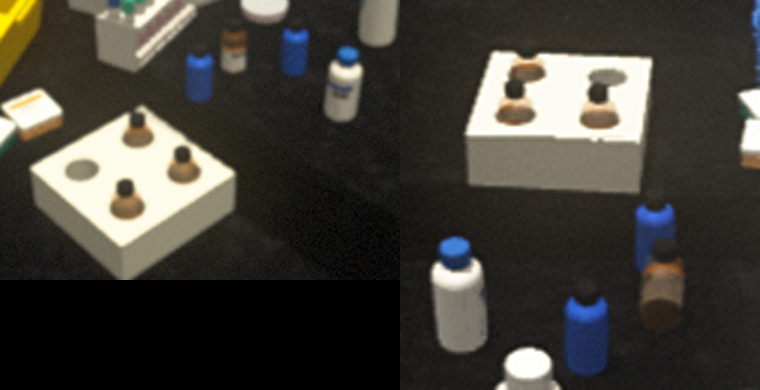

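The crops confirm it. The stray amber bottle's cap is at scene (257,182) and side (288,221). The empty well is at scene (181,255) and side (269,165), which is the rack's far, high-x corner. I'll refine these with two-view numbers.

Run:
```python
from h import *
s,d,w=[load(n+'0') for n in("scene","side","wrist")]
print('stray',ray(s,257,182.2,.07),ray(d,288,221.3,.07),ray(w,267,257,.07))
print('well',ray(s,181,255,.05),ray(d,269.3,165.3,.05))
print('rackcaps s',[ray(s,u,v,.08).round(3)[:2] for u,v in[(208.5,227),(231,244),(202.5,261)]])
print('rackcaps d',[ray(d,u,v,.08).round(3)[:2] for u,v in[(238.3,167.5),(266.3,168.3)]])
for n,c,pts in(('blue s',s,[(240,197),(288,183)]),('blue d',d,[(285,206),(262,236)]),('blue w',w,[(267,205),(216,292)])):
    print(n,[ray(c,u,v,.07).round(3)[:2] for u,v in pts])
hsv=cv2.cvtColor(s['pixels'],cv2.COLOR_RGB2HSV)
m=(hsv[...,2]>110)&(hsv[...,1]<60); m[:220]=0;m[310:]=0;m[:,:150]=0;m[:,262:]=0
```

```text
stray [ 0.6288921  -0.09903496  0.07      ] [ 0.63489151 -0.10485731  0.07      ] [ 0.63602812 -0.10055052  0.07      ]
well [0.61365681 0.17720422 0.05      ] [0.6175934  0.17705796 0.05      ]
rackcaps s [array([0.603, 0.105]), array([0.534, 0.118]), array([0.546, 0.187])]
rackcaps d [array([0.535, 0.119]), array([0.605, 0.109])]
blue s [array([ 0.624, -0.028]), array([ 0.569, -0.141])]
blue d [array([ 0.635, -0.046]), array([ 0.576, -0.152])]
blue w [array([ 0.635, -0.037]), array([ 0.576, -0.148])]
```

Measured positions agree across the views: stray cap about (0.634, -0.101), well about (0.616, 0.176). Completing the square from the three rack caps gives (0.616, 0.175) for the well. I'll close the hand and move over the stray bottle at height.

Call:
servo_tool:
  moves:
    - [1,2,-15,0,0,0,0]
    - [1,4,-35,0,0,0,0]
    - [1,6,-60,0,0,0,0]
    - [1,8,-80,0,0,0,0]
    - [1,10,-95,0,0,0,0]
    - [1,10,-101,0,0,0,0]
    - [1,10,-101,0,0,0,0]
    - [1,10,-101,0,0,0,0]
    - [1,10,-101,-15,0,0,0]
    - [1,10,-101,-30,0,0,0]
    - [1,10,-101,-45,0,0,0]
    - [1,10,-101,-60,0,0,0]
    - [1,10,-101,-70,0,0,0]
    - [1,10,-101,-70,0,0,0]
    - [1,10,-101,-70,0,0,0]

```text
clock: 1.65
tool_pos: [0.635, -0.101, 0.2336]
ee_rot: [-2.221, -2.221, 0.0]
contact_force: [0.6, 0.3, 0.1]
opening: -0.0
grasp_force: 0.0
```

Run:
```python
from h import *
o=ctrl.get_obs();p=o['tool_pos'];print(o['clock'],p,o['opening'],ctrl.grip_depth)
w=snap('wrist','wrist1');d=snap('side','side1');s=snap('scene','scene1')
for n,c in(('w',w),('d',d),('s',s)):
  print(n,proj(c,[.634,-.101,.07]),proj(c,[p[0],p[1],p[2]-.073]))
a=cv2.resize(d['pixels'][130:280,200:350,::-1],None,fx=2.5,fy=2.5)
b=w['pixels'][:375,:,::-1][:, 100:500];
cv2.imwrite('pics/c1.png',np.hstack([a,b]))
```

```text
1.65 [ 0.63495056 -0.10099717  0.23360268] -3.971761252503214e-05 0.0539
w [255.57736524 193.43988868] [257.13123213 249.62789266]
d [287.38388294 220.26553371] [288.71254554 184.37000516]
s [255.746061   181.08238562] [256.06809151 147.696123  ]
```

View pics/c1.png

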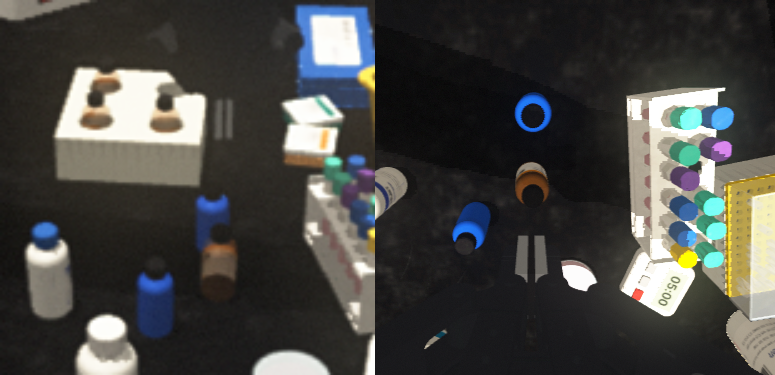

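In the wrist view the stray cap is at about (258,193), against a predicted (256,193). In the side view the tips are at (289,185), as predicted, so the hand is over the right bottle within about 1 mm. I'll go down and hold.

Call:
servo_tool:
  moves:
    - [1,0,0,-12,0,0,0]
    - [1,0,0,-25,0,0,0]
    - [1,0,0,-38,0,0,0]
    - [1,0,0,-50,0,0,0]
    - [1,0,0,-60,0,0,0]
    - [1,0,0,-65,0,0,0]
    - [1,0,0,-65,0,0,0]
    - [1,0,0,-65,0,0,0]
    - [1,0,0,-65,0,0,0]
    - [1,0,0,-65,0,0,0]

```text
clock: 2.8
tool_pos: [0.6355, -0.1011, 0.1697]
ee_rot: [2.221, 2.221, 0.001]
contact_force: [-0.7, -0.4, -0.6]
opening: -0.0
grasp_force: 0.0
```

Call:
servo_tool:
  moves:
    - [1,0,0,0,0,0,0]
    - [1,0,0,0,0,0,0]
    - [1,0,0,0,0,0,0]
    - [1,0,0,0,0,0,0]
    - [1,0,0,0,0,0,0]
    - [1,0,0,0,0,0,0]
    - [1,0,0,0,0,0,0]
    - [1,0,0,0,0,0,0]
    - [1,0,0,0,0,0,0]
    - [1,0,0,0,0,0,0]
    - [1,0,0,0,0,0,0]
    - [1,0,0,0,0,0,0]
    - [1,0,0,0,0,0,0]
    - [1,0,0,0,0,0,0]
    - [1,0,0,0,0,0,0]
    - [1,0,0,0,0,0,0]
    - [1,0,0,0,0,0,0]
    - [1,0,0,0,0,0,0]
    - [1,0,0,0,0,0,0]
    - [1,0,0,0,0,0,0]

```text
clock: 4.8
tool_pos: [0.635, -0.101, 0.1689]
ee_rot: [-2.221, -2.221, -0.0]
contact_force: [0.3, -0.5, -0.2]
opening: -0.005
grasp_force: 0.0
```

Call:
servo_tool:
  moves:
    - [1,0,0,15,0,0,0]
    - [1,0,0,40,0,0,0]
    - [1,0,0,70,0,0,0]
    - [1,0,0,100,0,0,0]
    - [1,0,0,125,0,0,0]
    - [1,0,0,135,0,0,0]
    - [1,-1,20,135,0,0,0]
    - [1,-4,50,135,0,0,0]
    - [1,-6,85,135,0,0,0]
    - [1,-9,120,135,0,0,0]
    - [1,-11,155,135,0,0,0]
    - [1,-13,190,135,0,0,0]
    - [1,-15,225,135,0,0,0]
    - [1,-18,255,135,0,0,0]
    - [1,-19,272,135,0,0,0]
    - [1,-19,277,135,0,0,0]
    - [1,-19,277,135,0,0,0]
    - [1,-19,277,135,0,0,0]
    - [1,-19,277,135,0,0,0]

```text
clock: 6.7
tool_pos: [0.6163, 0.1747, 0.3039]
ee_rot: [2.223, 2.219, -0.001]
contact_force: [0.9, 0.7, 0.1]
opening: -0.001
grasp_force: 0.0
```

Run:
```python
from h import *
o=ctrl.get_obs();p=o['tool_pos'];print(o['clock'],p)
w=snap('wrist','wrist2');d=snap('side','side2')
for n,c in(('w',w),('d',d)): print(n,proj(c,[.616,.176,.05]),proj(c,[p[0],p[1],p[2]-.073]))
a=cv2.resize(d['pixels'][80:230,200:350,::-1],None,fx=2.5,fy=2.5)
cv2.imwrite('pics/c2.png',np.hstack([a,w['pixels'][:375,100:500,::-1]]))
```

```text
6.7 [0.61625365 0.17467729 0.30388697]
w [256.2743231 164.9635391] [257.14958854 249.5960201 ]
d [268.73273345 165.51990312] [268.86381743 101.56219732]
```

View pics/c2.png

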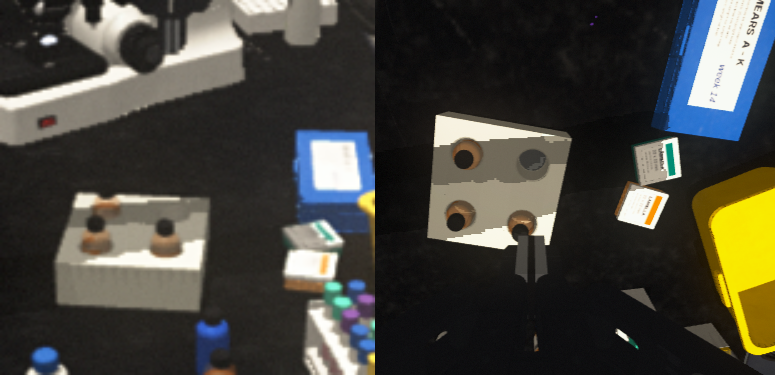

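In the wrist view the empty well is at (258,163), against a predicted (256,165), so the aim is right. I'll go down to about 26 mm tip clearance, hold, and lift.

Call:
servo_tool:
  moves:
    - [1,1,1,-15,0,0,0]
    - [1,1,1,-40,0,0,0]
    - [1,1,1,-65,0,0,0]
    - [1,1,1,-90,0,0,0]
    - [1,1,1,-115,0,0,0]
    - [1,1,1,-135,0,0,0]
    - [1,1,1,-148,0,0,0]
    - [1,1,1,-155,0,0,0]
    - [1,1,1,-155,0,0,0]
    - [1,1,1,-155,0,0,0]
    - [1,1,1,-155,0,0,0]

```text
clock: 7.9
tool_pos: [0.618, 0.1771, 0.1503]
ee_rot: [2.22, 2.22, 0.003]
contact_force: [0.6, 0.3, 0.2]
opening: 0.004
grasp_force: 0.0
```

Call:
servo_tool:
  moves:
    - [1,0,0,0,0,0,0]
    - [1,0,0,0,0,0,0]
    - [1,0,0,0,0,0,0]
    - [1,0,0,0,0,0,0]
    - [1,0,0,0,0,0,0]
    - [1,0,0,0,0,0,0]
    - [1,0,0,0,0,0,0]
    - [1,0,0,0,0,0,0]
    - [1,0,0,0,0,0,0]
    - [1,0,0,0,0,0,0]
    - [1,0,0,0,0,0,0]
    - [1,0,0,0,0,0,0]
    - [1,0,0,0,0,0,0]
    - [1,0,0,0,0,0,0]
    - [1,0,0,0,0,0,0]
    - [1,0,0,0,0,0,0]
    - [1,0,0,0,0,0,0]
    - [1,0,0,0,0,0,0]
    - [1,0,0,0,0,0,0]
    - [1,0,0,0,0,0,0]

```text
clock: 9.9
tool_pos: [0.617, 0.177, 0.1489]
ee_rot: [-2.221, -2.221, -0.0]
contact_force: [-0.7, -0.7, -0.2]
opening: -0.003
grasp_force: 0.0
```

Call:
servo_tool:
  moves:
    - [1,0,0,15,0,0,0]
    - [1,0,0,40,0,0,0]
    - [1,0,0,70,0,0,0]
    - [1,0,0,100,0,0,0]
    - [1,0,0,130,0,0,0]
    - [1,0,0,155,0,0,0]
    - [1,0,0,172,0,0,0]
    - [1,0,0,180,0,0,0]
    - [1,0,0,180,0,0,0]
    - [1,0,0,180,0,0,0]
    - [1,0,0,180,0,0,0]
    - [1,0,0,180,0,0,0]

```text
clock: 11.1
tool_pos: [0.6164, 0.1769, 0.3274]
ee_rot: [-2.22, -2.22, 0.003]
contact_force: [0.2, 0.1, 0.3]
opening: -0.006
grasp_force: 0.0
```

```bash
python3 -c "
from station import ctrl
print(ctrl.get_obs()['tool_pos'],ctrl.sign_off())"
```

```text
the job is handed in; nothing more can be done
[0.61639196 0.1768629  0.32741888] None
```

I pointed at the stray bottle and then the empty well for 2 s each, lifted the hand to about 27 cm (grasp point) and handed the job in at about 11 s; I saw no sign of contact, but no verdict came back.

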